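# Turn the filter block of the windowsill ventilator

### The job

The filter block in the windowsill ventilator has a dark, used face against the grille. Pull the orange slide knob fully out until it clicks into its outer detent, lift the block out, give it a quarter turn so that a white face will meet the grille, lower it gently back between the cheeks of its bay without dropping it, then push the knob fully home so that the bar clamps the block's foot. Keep the block upright, and do not shift or knock over the cup, the chopstick holder, the wok ring's steamer or anything else standing round it.

Things in the scene. Friction and masses are not known exactly. Their poses are not given: they have to be found in the camera images.
- vent: Ventilator, fixed. All 'vent frame' figures are mm. Origin on the sill (z 0) under the foot of its grille face; x level, from the robot side into the white fan head; z up. Grey base plate 6 thick, x -170..100, y -135..200. Fan head x 0..90, y -125..5, top z 126, grille face at x 0; unused switch plate on top, to z 142. Slide guide block x 15..85, y 85..135, to z 48.
- bay (a point): Centre of the filter bay's floor, vent frame (-50, -60, 6), axes as the vent's: the block's underside centre belongs here, its foot against the grille. Bay open in front and above; two aluminium cheeks at its sides, 30 high, 8 thick, inner faces 110 apart (vent y -115 and -5, x -92..0).
- shelf_edge (a point): Middle of the front rod of the steel wire shelf above the knob, vent frame (-65, 110, 211). Rods 8 thick along y (35..185) at vent x -65, -20, 25; side rails at y 35 and 185, x -65..60; posts at x 60. Nothing in front of x -69. It keeps a vertical gripper off the knob: lean the tool about 35 degrees, fingers pointing down and away from the robot, to reach in under it.
- knob (a point): Centre of the orange paddle knob, moves with the slide: 30 (along x) by 16 (y) by 60 tall; axes as the vent's. Home at vent frame (-50, 110, 81), out at (-95, 110, 81). Pinch it across y. A stem 14 by 12 below it joins a flat runner that ends in the clamp bar.
- clamp_bar (a point): Centre of the part of the steel clamp bar before the bay; moves with the knob. Bar 16 by 16 along y (vent y -106..119), z 20..36; home it spans x -110..-94, 4 above and 6 over the edge of the block's foot, so holds it down; out, 45 nearer the robot, clear of it. Going home it pushes the block, if needed, up to the grille.
- slide (a joint): Slide, m: 0 = fully home, 0.045 = fully out (stops); comes out along the vent's -x. An over-centre detent (weighted tumbler arm on the guide block, to z 140, tipping over with the slide) holds it at both ends: about 5.5 N starts it, less towards mid travel; past it the weight helps; let go 12 mm from an end, it goes there by itself. Friction 1.5 N.
- filter: Filter block, loose, about 0.4 kg. Origin: centre of its underside. Foot 100 by 100, 10 high; body 84 by 84 to z 160; blue grip on top. White faces look along its own +x and -x, dark brown used faces along +y and -y; like-coloured strips on top. Starts in the bay, dark face to the grille. Foot corners swing 71 about its axis: raise it over the cheeks and draw it some 40 off the grille to turn it.
- filter_grip (a point): Point on the block's axis 184 above its underside, in the blue square grip: 30 by 30, 45 high, spanning 160 to 205 above the underside; sides along the filter's x and y.
- cup: Green glazed cup, 76 across the rim, 85 high, loose; origin at the centre of its underside. Leave alone.
- holder: Steel chopstick holder, 68 across, 110 high, with two lacquered chopsticks standing up to z 219; loose; origin at the centre of its underside. Leave alone.
- steamer: Bamboo steamer with lid, 170 across, 117 high, loose on the wok ring, so up to z 162; origin at the centre of its underside. Leave alone.
- wok_ring: Steel wok ring under the steamer, 170 across at its foot, 45 high, fixed; origin at the centre of its underside.

How it is judged:
By the outcome, as a careful person would: the job done as asked, in the order asked, and still so for the second after the job is handed in, with the robot touching nothing.
It also fails if it takes over 72 s, if anything falls off the work surface, if the arm or the gripper's body presses on something with over 40 N, if the wrist force passes 120 N, or if a joint passes its speed limit or range.

### The arm

A 6-joint arm with a two-finger parallel gripper is mounted at the origin on the work surface. World frame = base frame: x ahead of the robot, y to its left, z up, the work surface at z = 0. Lengths are in m, angles in rad, forces in N, time in s.
With the tool pointing down it reaches from about 0.25 to 0.775 m from the base axis. Payload 4 kg.
Tool frame: the origin (TCP) lies at the very end of the fingers, on their centre line; the grasp point (between the pads) lies hold_point_z behind it (hold_point_z is the distance from the TCP to the grasp point, in m); z points along the fingers, y is the direction in which the jaws open and shut (so a half turn about z gives the same grasp; the last joint's range is limited). The gripper opens to 94 mm and grips with 3 to 60 N. Pads are 16 mm wide; open, the fingers measure 119 mm over their backs; the gripper's body (75 mm by 177 mm) begins 78 mm behind the grasp point.
Start: joints at [-1.299, 0.087, 1.371, -0, 1.684, -0.103], TCP at [0.201, -0.512, 0.206] pointing down, gripper open.
Joint ranges: [-3.1, 3.1], [-0.76, 2.03], [0.27, 2.55], [-1.08, 4.22], [0.17, 2.65], [-2.57, 2.57]. Speed limits (rad/s): [2.79, 2.79, 3.14, 3.14, 3.14, 3.14].

### API

Orientations are given as [roll, pitch, yaw] about the fixed x, y, z axes, in that order (R = Rz(yaw) Ry(pitch) Rx(roll)).
In Python, from bench import * gives the robot as it stands.
- The arm moves only by the tool step_arm, never from a script. Its argument "increments" is text: rows parted by semicolons, each of 6 numbers parted by spaces: the shift along the tool's x, y, z in cm, then the turn, a rotation vector about the tool's x, y, z in rad. A call has 1 to 5 rows; each row shifts and turns the commanded pose from where the row before left it, along the tool's axes as they then stand; what a row does not reach is not made up. A row lasts 1/10 s, in which the tool goes at most 50 mm and 8.59 degrees, less where a joint would pass 70% of its speed; a pose out of reach is approached as far as the arm can. A call is refused whole if a number of a shift passes 5 or a number of a turn 0.15, either way. A call with a gripper value outside its range is refused whole. "claw" is the gripper's target within -1 to 1 (shut at 1, half-way at 0, fully open at -1), set as the call begins (left out, the last holds). The fingers move at their own pace and stop on an object; the grip force is fixed at half the most. Time passes only in rows, so rows that do not move let the fingers close. It gives the time, the measured TCP pose, the force and the opening at its end, in the units of the state.
- get_obs(): the state, without advancing time (a new reading comes with each control period).
- snapshot(name): name is "side" or "top" or "wrist"; returns the picture (384x512x3 uint8, red, green, blue); there is no depth.
- calibration(name): a dict with "camera_matrix" (3x3 intrinsics, pixels), "eye" and "orientation" of the camera in the world; the wrist camera has in their place "tool_from_camera" (4x4, takes a point from camera to tool coordinates, whose origin is the TCP and whose axes are the flange's). Camera axes: x right, y up, looking along -z (the intrinsics and any distortion apply to the point x, -y, -z); pixel columns grow to the right and rows downward; lengths in m; the calibration is good to about 2 mm. A picture is of the moment at which its call begins: read the wrist's pose just before it. calibration takes no time and is no camera call.
- close_job(): hands the job in, once; it reports no verdict.
The state is a dict: "time": time; "joint_positions": joint angles; "qvel": joint speeds; "joint_torque": joint torques, N m; "tool_pos": TCP position; "ee_rot": TCP orientation; "wrist_force": force on the tool from outside, world axes, zero at the start; "wrist_torque": the same for the moment, N m; "width": finger opening in m.
Only numpy, scipy, OpenCV 4.12 (cv2) and the standard library are available. Lean on these libraries where they do the work, as an engineer would, in place of code of your own. Each camera call takes 0.05 s, during which the arm holds its last target. There are 200 camera calls.

## Working session

There is one attempt and no reset: what is moved stays moved. The work goes in short steps, Python scripts to look and compute and a tool call to move; the robot and the scene stay as the last step left them, time stands still between calls to the robot, and variables do not carry over. Pictures are saved under pics/ and viewed, about 8 in all and at most 12, crops included, and the job is handed in when it is done.

Besides the shell and the picture viewer there is one more tool, called after "Emit:" as name(argument=value, ...) on one line, values as JSON. step_arm: Moves the arm, as the interface text tells. Its arguments: {"type":"object","properties":{"increments":{"type":"string"},"claw":{"type":"number"}},"required":["increments"]}

```bash
mkdir -p pics; ls; cat > h.py <<'E'
from bench import *
import numpy as np, cv2
E
python3 - <<'E'
from h import *
o=get_obs(); print(o)
for n in("side","top","wrist"):
    c=calibration(n); print(n,c)
    cv2.imwrite(f"pics/{n}0.png",cv2.cvtColor(snapshot(n),cv2.COLOR_RGB2BGR))
E
```

```text
pics
{'time': 0.0, 'joint_positions': array([-1.29910964e+00,  8.79447009e-02,  1.37223138e+00,  1.86763188e-05,
        1.68357887e+00, -1.03124914e-01]), 'qvel': array([-1.20403446e-04, -6.48139583e-04,  1.69787994e-04, -9.09479710e-05,
        8.34223006e-04, -1.14323468e-03]), 'joint_torque': array([-5.68669184e-04, -3.40188324e+01, -3.02425253e+01,  7.16540054e-02,
        3.29996087e-02, -1.77670195e-04]), 'tool_pos': array([ 0.20119779, -0.51130198,  0.2043214 ]), 'ee_rot': array([-3.13944376e+00, -2.41054736e-04,  3.74813421e-01]), 'wrist_force': array([-0.17527357,  0.0826634 , -0.3275046 ]), 'wrist_torque': array([-0.00877891,  0.02598513, -0.00234451]), 'width': 0.09402423316989089}
side {'camera_matrix': array([[487.15723943,   0.        , 255.47698662],
       [  0.        , 487.15723943, 192.8602635 ],
       [  0.        ,   0.        ,   1.        ]]), 'eye': array([-0.10317156,  0.75500649,  0.936814  ]), 'orientation': array([ 0.88864213,  0.01945233, -2.44805582])}
top {'camera_matrix': array([[445.05701496,   0.        , 254.33585668],
       [  0.        , 445.05701496, 192.468814  ],
       [  0.        ,   0.        ,   1.        ]]), 'eye': array([ 0.28641842, -0.00606561,  1.45366426]), 'orientation': array([ 0.18919032,  0.02199689, -1.59832838])}
wrist {'camera_matrix': array([[326.94495237,   0.        , 250.31065011],
       [  0.        , 326.94495237, 190.5640082 ],
       [  0.        ,   0.        ,   1.        ]]), 'tool_from_camera': array([[ 3.89326433e-04,  9.68392608e-01,  2.49430562e-01,
         7.36081511e-02],
       [ 9.99999873e-01, -4.57163571e-04,  2.14037283e-04,
        -5.75683766e-04],
       [ 3.21302689e-04,  2.49430447e-01, -9.68392662e-01,
        -1.80113022e-01],
       [ 0.00000000e+00,  0.00000000e+00,  0.00000000e+00,
         1.00000000e+00]])}
```

```bash
python3 - <<'E'
import bench
print([x for x in dir(bench) if not x.startswith('__')], getattr(bench,'hold_point_z',None))
E
```

```text
['IKError', 'calibration', 'close_job', 'get_obs', 'hold_point_z', 'snapshot'] 0.0188
```

View pics/top0.png

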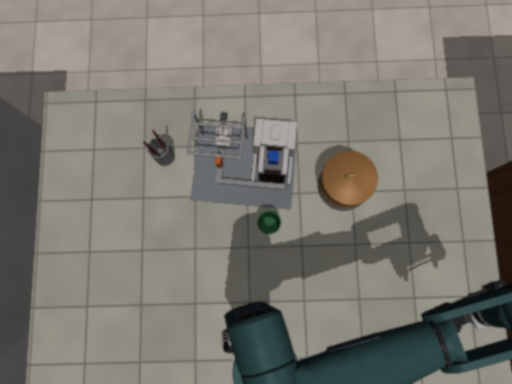

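View pics/side0.png

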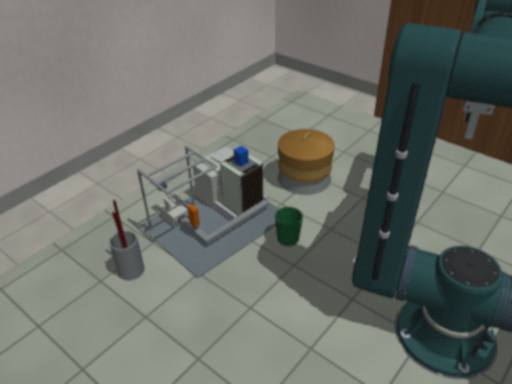

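```bash
cat >> h.py <<'E'
from scipy.spatial.transform import Rotation as Rt
def cam(n,o=None):
    c=calibration(n); K=c["camera_matrix"]
    if n=="wrist":
        T=c["tool_from_camera"]; R0=Rt.from_euler('xyz',o["ee_rot"]).as_matrix()
        return K,R0@T[:3,:3],o["tool_pos"]+R0@T[:3,3]
    return K,Rt.from_euler('xyz',c["orientation"]).as_matrix(),c["eye"]
def ray(C,uv):
    K,R,e=C; d=R@np.array([(uv[0]-K[0,2])/K[0,0],-(uv[1]-K[1,2])/K[1,1],-1.]); return e,d/np.linalg.norm(d)
def onz(C,uv,z): e,d=ray(C,uv); return e+d*(z-e[2])/d[2]
def tri(Ca,ua,Cb,ub):
    a,d=ray(Ca,ua); b,f=ray(Cb,ub)
    s=np.linalg.lstsq(np.c_[d,-f],b-a,rcond=None)[0]; p,q=a+d*s[0],b+f*s[1]
    return (p+q)/2,np.linalg.norm(p-q)
def proj(C,P):
    K,R,e=C; p=R.T@(np.asarray(P)-e); return np.array([K[0,0]*p[0]/-p[2]+K[0,2],K[1,1]*-p[1]/-p[2]+K[1,2]])
def blob(im,hlo,hhi,smin=120,vmin=40,roi=None):
    h=cv2.cvtColor(im,cv2.COLOR_BGR2HSV); m=cv2.inRange(h,(hlo,smin,vmin),(hhi,255,255))
    if roi: k=np.zeros_like(m); x0,x1,y0,y1=roi; k[y0:y1,x0:x1]=255; m&=k
    n,l,s,c=cv2.connectedComponentsWithStats(m)
    return [(s[i].tolist(),c[i].round(1).tolist()) for i in range(1,n) if s[i][4]>=12],m
E
python3 - <<'E'
from h import *
t=cv2.imread("pics/top0.png");s=cv2.imread("pics/side0.png")
T,S=cam("top"),cam("side")
for n,im in(("top",t),("side",s)):
    print(n,"blue",blob(im,105,130)[0],"\n orange",blob(im,4,16,190,100,(150,260,120,260))[0],"\n green",blob(im,55,80,120,20,(230,320,190,260))[0])
cv2.imwrite("pics/top0c.png",cv2.resize(t[95:215,180:305],None,fx=5.6,fy=5,interpolation=cv2.INTER_CUBIC)[:600,:700])
for uv in((192,200),(292,207)): print(onz(T,uv,.006))
E
```

```text
top blue [([268, 150, 11, 14, 135], [273.0, 156.4])] 
 orange [([217, 159, 4, 6, 19], [218.7, 161.5])] 
 green [([259, 212, 20, 21, 324], [268.4, 221.8])]
side blue [([234, 146, 14, 20, 224], [240.8, 155.8])] 
 orange [([188, 205, 10, 21, 85], [194.0, 213.5])] 
 green [([276, 208, 26, 37, 743], [287.9, 225.1])]
[0.54562205 0.22526184 0.006     ]
[ 0.51193069 -0.10425159  0.006     ]
```

View pics/top0c.png

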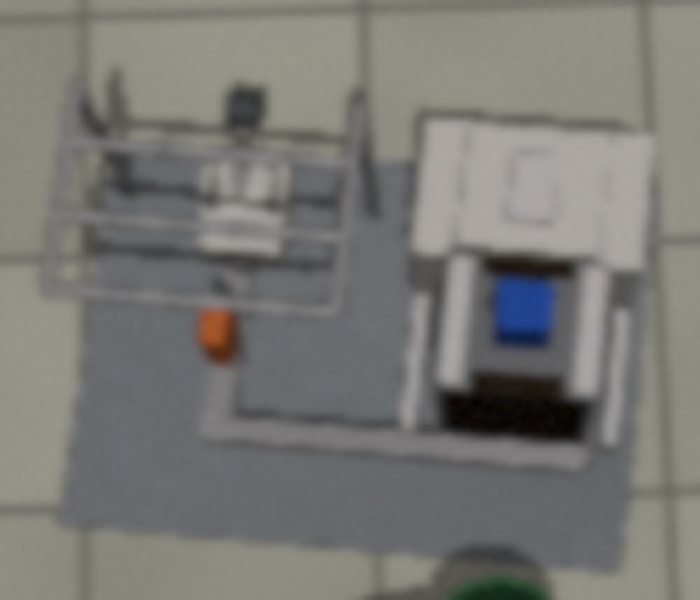

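```bash
cat > fit.py <<'E'
from h import *
from scipy.optimize import least_squares
def fit(pts,x0=(.72,.02,-.1)):
    # pts: (C,uv,P vent m)
    def W(p,P): c,s=np.cos(p[2]),np.sin(p[2]); P=np.array(P)/1000; return np.array([p[0]+c*P[0]-s*P[1],p[1]+s*P[0]+c*P[1],P[2]])
    f=lambda p:np.concatenate([proj(C,W(p,P))-uv for C,uv,P in pts])
    r=least_squares(f,x0,loss='soft_l1'); return r.x,f(r.x).reshape(-1,2),W
E
python3 - <<'E'
from fit import *
T,S=cam("top"),cam("side")
u=lambda x,y:np.array([180+(x+.5)/5.6-.5,95+(y+.5)/5-.5])
pts=[(T,u(58,522),(-170,200,6)),(T,u(622,571),(-170,-135,6)),(T,u(412,252),(0,5,126)),(T,u(642,270),(0,-125,126)),
(T,u(43,292),(-69,189,211)),(T,u(337,312),(-69,31,211)),(T,u(426,112),(90,5,126)),(T,u(655,130),(90,-125,126)),
(T,np.array([218.7,161.5]),(-54,110,96)),(T,np.array([273.,156.4]),(-51,-60,205)),
(S,np.array([240.8,155.8]),(-50,-60,191)),(S,np.array([194.,213.5]),(-50,110,81))]
p,r,W=fit(pts); print(p); print(r.round(2))
print("blue",tri(T,(273.,156.4),S,(240.8,155.8)),"exp",W(p,(-50,-60,190)))
print("orange",tri(T,(218.7,161.5),S,(194.,213.5)),"exp",W(p,(-50,110,81)))
print("cup", onz(T,(268.4,221.8),.05))
E
```

```text
[ 0.69122026  0.01136666 -0.129364  ]
[[ 0.14  0.22]
 [ 0.31  0.25]
 [-0.22 -0.15]
 [ 0.55  0.1 ]
 [-0.54  0.25]
 [ 1.04  1.29]
 [ 0.21  0.4 ]
 [ 0.66  0.49]
 [-0.37 -0.51]
 [-0.26 -0.64]
 [-1.28 -1.42]
 [-0.85  0.64]]
blue (array([ 0.63445875, -0.04398607,  0.18541917]), np.float64(0.0043988756116626)) exp [ 0.63389784 -0.04168181  0.19      ]
orange (array([0.6526083 , 0.12701842, 0.08528322]), np.float64(0.0010114049248725605)) exp [0.65582843 0.12689769 0.081     ]
cup [ 0.45996549 -0.0245592   0.05      ]
```

Emit:
step_arm(increments="0 0 -2.5 0 0 0.126; 0 0 -2.5 0 0 0.126; 0 0 -2.5 0 0 0.126; 0 0 -2.5 0 0 0.126; 0 0 0 0 0 0", claw=-1)

```text
time: 0.65
tool_pos: [0.2017, -0.5131, 0.3094]
ee_rot: [3.135, -0.003, -0.129]
wrist_force: [-0.4, 0.5, -0.3]
width: 0.0941
```

Emit:
step_arm(increments="1.4 -4.5 0 0 0 0; 1.4 -4.5 0 0 0 0; 1.4 -4.5 0 0 0 0; 1.4 -4.5 0 0 0 0; 1.4 -4.5 0 0 0 0")

```text
time: 1.15
tool_pos: [0.2998, -0.2956, 0.3034]
ee_rot: [-3.14, 0.002, -0.127]
wrist_force: [1.4, 0.6, 0.1]
width: 0.0938
```

Emit:
step_arm(increments="1.4 -4.5 0 0 0 0; 1.4 -4.5 0 0 0 0; 1.4 -4.5 0 0 0 0; 1.4 -4.5 0 0 0 0; 1.4 -4.5 0 0 0 0")

```text
time: 1.65
tool_pos: [0.3981, -0.0816, 0.3037]
ee_rot: [-3.141, 0.002, -0.126]
wrist_force: [0.2, 0.5, -0.5]
width: 0.0939
```

Emit:
step_arm(increments="1.4 -4.5 0 0 0 0; 1.4 -4.5 0 0 0 0; 1.4 -4.5 0 0 0 0; 1.4 -4.5 0 0 0 0; 1.4 -4.5 0 0 0 0")

```text
time: 2.15
tool_pos: [0.4965, 0.1325, 0.3034]
ee_rot: [3.141, 0.002, -0.126]
wrist_force: [0.8, 0.1, 0.7]
width: 0.094
```

Emit:
step_arm(increments="0 0 0 0 0.13 0; 0 0 0 0 0.13 0; 0 0 0 0 0.13 0; 0 0 0 0 0.13 0; 0 0 0 0 0.13 0")

```text
time: 2.65
tool_pos: [0.4962, 0.1305, 0.3042]
ee_rot: [3.139, -0.654, -0.124]
wrist_force: [-0.3, 0.0, -0.2]
width: 0.0939
```

```bash
python3 - <<'E'
from fit import *
o=get_obs(); w=snapshot("wrist")[:,:,::-1].copy(); C=cam("wrist",o)
cv2.imwrite("pics/w1.png",w)
p=[.69122,.011367,-.129364]; W=fit([(C,np.zeros(2),(0,0,0))])[2]
for P in((-50,110,81),(-65,110,211),(-65,110,111),(-35,110,111)): print(P,proj(C,W(p,P)).round(1))
print(blob(w,4,16,170,60)[0], o["tool_pos"])
E
```

```text
(-50, 110, 81) [239.3 167.5]
(-65, 110, 211) [235.3 122.5]
(-65, 110, 111) [238.4 167.2]
(-35, 110, 111) [238.8 147.2]
[([230, 150, 12, 36, 260], [235.6, 169.0])] [0.49621438 0.13054716 0.30416636]
```

View pics/w1.png

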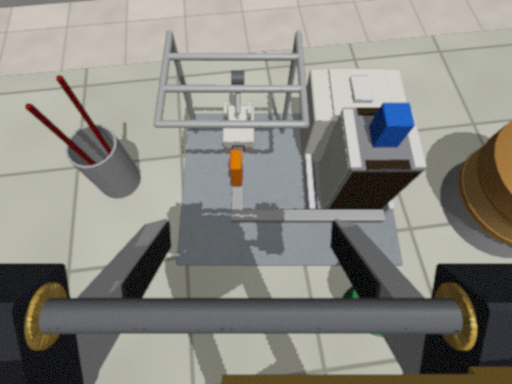

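```bash
python3 - <<'E'
from fit import *
T,S=cam("top"),cam("side")
o=dict(tool_pos=np.array([0.49621438,0.13054716,0.30416636]),ee_rot=np.array([3.139,-.654,-.124])); C=cam("wrist",o)
w=cv2.imread("pics/w1.png"); print(blob(w,105,130,120,40,(350,430,90,160))[0])
u=lambda x,y:np.array([180+(x+.5)/5.6-.5,95+(y+.5)/5-.5])
A=[(T,u(58,522),(-170,200,6)),(T,u(622,571),(-170,-135,6)),(T,u(412,252),(0,5,126)),(T,u(642,270),(0,-125,126)),
(T,u(43,292),(-69,189,211)),(T,u(337,312),(-69,31,211)),(T,u(426,112),(90,5,126)),(T,u(655,130),(90,-125,126)),
(T,np.array([218.7,161.5]),(-54,110,96)),(T,np.array([273.,156.4]),(-51,-60,205)),
(S,np.array([240.8,155.8]),(-50,-60,191)),(S,np.array([194.,213.5]),(-50,110,81))]
B=[(C,np.array([157,125.]),(-65,187,211)),(C,np.array([307,125.]),(-65,33,211)),(C,np.array([178,263.]),(-170,200,6)),(C,np.array([400,265.]),(-170,-135,6)),(C,np.array([235.6,169.]),(-60,110,88)),(C,np.array([369,146]),(-65,-45,166)),(C,np.array([307,70.]),(90,5,126)),(C,np.array([405,70]),(90,-125,126))]
for n,q in(("wrist",B),("all",A+B)):
    p,r,W=fit(q); print(n,p); print(r[-len(B):].round(1).tolist()); print("knob",W(p,(-50,110,81)))
E
```

```text
[([370, 103, 44, 44, 1519], [390.9, 124.4])]
wrist [ 0.6899629   0.01498875 -0.13293426]
[[-0.7, -2.0], [0.2, -0.8], [-2.5, 0.8], [3.2, 0.6], [0.8, 3.5], [-0.1, 1.3], [3.6, -1.9], [-4.3, -1.3]]
knob [0.65498378 0.1306454  0.081     ]
all [ 0.6904817   0.01401493 -0.13257564]
[[0.2, -2.4], [1.1, -1.4], [-1.8, 0.4], [3.8, 0.1], [1.5, 3.1], [0.6, 0.9], [4.2, -2.3], [-3.8, -1.7]]
knob [0.65546111 0.12965903 0.081     ]
```

```bash
cat > go.py <<'E'
from h import *
import sys
p=[.690,.0145,-.132]
def W(P): c,s=np.cos(p[2]),np.sin(p[2]); P=np.array(P)/1000; return np.array([p[0]+c*P[0]-s*P[1],p[1]+s*P[0]+c*P[1],P[2]])
def V(X): c,s=np.cos(p[2]),np.sin(p[2]); d=np.array(X)-[p[0],p[1],0]; return np.array([c*d[0]+s*d[1],-s*d[0]+c*d[1],d[2]])*1000
def tv(P):
    o=get_obs(); R=Rt.from_euler('xyz',o["ee_rot"]); print("t",o["time"],"TCP vent",V(o["tool_pos"]).round(1),"rpy",o["ee_rot"].round(3),"F",o["wrist_force"].round(1),"w",round(o["width"],4),"j",o["joint_positions"].round(2))
    return (R.inv().apply(W(P)-o["tool_pos"])*100).round(2)
if __name__=="__main__": print("cm tool:",tv([float(a) for a in sys.argv[1:4]]))
E
python3 go.py -101.4 110 150.5
```

```text
t 2.7 TCP vent [-212.2   88.7  296.5] rpy [ 3.134 -0.646 -0.12 ] F [-3.3  0.1 -4.8] w 0.0937 j [ 0.34 -0.44  1.78 -0.29  1.23  2.05]
cm tool: [ 0.07 -2.14 18.33]
```

Emit:
step_arm(increments="0 -0.7 3 0 0 0; 0 -0.7 3 0 0 0; 0 -0.7 3 0 0 0; 0 0 3 0 0 0; 0 0 3 0 0 0")

```text
time: 3.2
tool_pos: [0.5894, 0.1395, 0.1831]
ee_rot: [3.138, -0.646, -0.125]
wrist_force: [-0.1, -0.5, -0.7]
width: 0.0939
```

Emit:
step_arm(increments="0 0 3 0 0 0; 0 0 0 0 0 0; 0 0 0 0 0 0")

```text
time: 3.5
tool_pos: [0.6067, 0.1368, 0.1603]
ee_rot: [3.139, -0.646, -0.127]
wrist_force: [-0.2, 0.1, 0.9]
width: 0.094
```

```bash
python3 go.py -101.4 110 150.5; python3 - <<'E'
from go import *
for i in range(2):
    snapshot("top"); o=get_obs(); print(V(o["tool_pos"]).round(1),o["ee_rot"].round(3),o["wrist_force"].round(1),np.abs(o["qvel"]).max().round(3))
E
```

```text
t 3.5 TCP vent [-98.6 110.3 160.3] rpy [ 3.139 -0.646 -0.127] F [-0.2  0.1  0.9] w 0.094 j [ 0.26 -0.13  1.82 -0.31  0.87  2.09]
cm tool: [-0.81  0.02  0.62]
[-98.2 110.7 162.3] [ 3.141 -0.649 -0.128] [0.6 0.2 0.3] 0.031
[-97.9 111.  163.6] [-3.141 -0.651 -0.129] [-0.2 -1.2  0.3] 0.018
```

Emit:
step_arm(increments="-0.6 0 1 0 0 0; -0.5 0 1 0 0 0; 0 0 2.2 0 0 0; 0 0 2.2 0 0 0; 0 0 2 0 0 0")

```text
time: 4.1
tool_pos: [0.6488, 0.1319, 0.0871]
ee_rot: [3.141, -0.649, -0.128]
wrist_force: [-0.1, 0.5, -0.2]
width: 0.094
```

Emit:
step_arm(increments="0 0 1.4 0 0 0; 0 0 1 0 0 0; 0 0 0 0 0 0; 0 0 0 0 0 0; 0 0 0 0 0 0")

```text
time: 4.6
tool_pos: [0.6638, 0.1302, 0.0708]
ee_rot: [-3.141, -0.652, -0.129]
wrist_force: [-0.2, -0.1, 0.7]
width: 0.0939
```

```bash
python3 - <<'E'
from go import *
w=snapshot("wrist")[:,:,::-1].copy(); s=snapshot("side")[:,:,::-1].copy()
print(tv((-40.6,110,71.1))); b=blob(w,4,16,170,60)[0]; print(b)
cv2.imwrite("pics/w2.png",np.hstack([cv2.resize(w,(400,300)),cv2.resize(s[130:280,100:300],(400,300),interpolation=cv2.INTER_CUBIC)]))
E
```

```text
t 4.7 TCP vent [-41.3 111.3  70.8] rpy [-3.141 -0.652 -0.129] F [ 0.8  0.3 -0.1] w 0.0938 j [ 0.22  0.07  1.81 -0.34  0.66  2.12]
[0.07 0.13 0.02]
[([237, 205, 34, 77, 1375], [252.0, 252.0])]
```

View pics/w2.png

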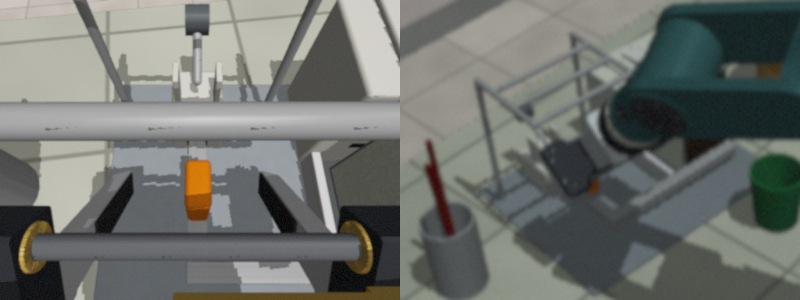

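Emit:
step_arm(increments="0 0.05 0 0 0 0; 0 0 0 0 0 0; 0 0 0 0 0 0; 0 0 0 0 0 0; 0 0 0 0 0 0", claw=1)

```text
time: 5.2
tool_pos: [0.6633, 0.1295, 0.0695]
ee_rot: [3.141, -0.65, -0.129]
wrist_force: [-0.3, -0.3, 0.9]
width: 0.0574
```

Emit:
step_arm(increments="0 0 0 0 0 0; 0 0 0 0 0 0; 0 0 0 0 0 0")

```text
time: 5.5
tool_pos: [0.6634, 0.1294, 0.0695]
ee_rot: [3.141, -0.65, -0.129]
wrist_force: [0.6, 0.8, 0.3]
width: 0.0336
```

Emit:
step_arm(increments="0 0 0 0 0 0; 0 0 0 0 0 0; 0 0 0 0 0 0; 0 0 0 0 0 0")

```text
time: 5.9
tool_pos: [0.6633, 0.1289, 0.0695]
ee_rot: [3.141, -0.65, -0.129]
wrist_force: [-1.4, -2.7, 0.3]
width: 0.0157
```

Emit:
step_arm(increments="-0.4 0 -0.3 0 0 0; -0.4 0 -0.3 0 0 0; -0.4 0 -0.3 0 0 0; -0.4 0 -0.3 0 0 0; -0.4 0 -0.3 0 0 0")

```text
time: 6.4
tool_pos: [0.6384, 0.1321, 0.0695]
ee_rot: [3.141, -0.65, -0.129]
wrist_force: [1.3, -5.0, 0.9]
width: 0.0161
```

Emit:
step_arm(increments="-0.4 0 -0.3 0 0 0; -0.4 0 -0.3 0 0 0; -0.4 0 -0.3 0 0 0; -0.4 0 -0.3 0 0 0; 0 0 0 0 0 0")

```text
time: 6.9
tool_pos: [0.6186, 0.1347, 0.0695]
ee_rot: [3.14, -0.651, -0.129]
wrist_force: [2.3, -5.3, 1.1]
width: 0.0159
```

Emit:
step_arm(increments="-0.08 0 -0.06 0 0 0; 0 0 0 0 0 0; 0 0 0 0 0 0")

```text
time: 7.2
tool_pos: [0.6185, 0.1347, 0.0695]
ee_rot: [3.141, -0.652, -0.129]
wrist_force: [8.5, -6.0, -3.0]
width: 0.016
```

```bash
python3 go.py -85.6 110 71.1
```

```text
t 7.2 TCP vent [-86.7 109.7  69.5] rpy [ 3.141 -0.652 -0.129] F [ 8.5 -6.  -3. ] w 0.016 j [ 0.25 -0.02  1.91 -0.37  0.67  2.17]
cm tool: [ 0.18 -0.03 -0.06]
```

Emit:
step_arm(increments="0 0 0 0 0 0; 0 0 0 0 0 0; 0 0 0 0 0 0; 0 0 0 0 0 0; 0 0 0 0 0 0", claw=-1)

```text
time: 7.7
tool_pos: [0.6176, 0.1357, 0.0693]
ee_rot: [-3.141, -0.65, -0.129]
wrist_force: [-0.6, -0.0, 0.2]
width: 0.0522
```

Emit:
step_arm(increments="0 0 -2 0 0 0; 0 0 -4 0 0 0; 0 0 -4 0 0 0; 0 0 -4 0 0 0; 0 0 -4 0 0 0")

```text
time: 8.2
tool_pos: [0.5085, 0.1495, 0.2138]
ee_rot: [-3.141, -0.65, -0.13]
wrist_force: [1.3, 0.2, 1.0]
width: 0.0919
```

Emit:
step_arm(increments="0 0 0 0 -0.13 0; 0 0 0 0 -0.13 0; 0 0 0 0 -0.13 0; 0 0 0 0 -0.13 0; 0 0 0 0 -0.13 0")

```text
time: 8.7
tool_pos: [0.5102, 0.1497, 0.2141]
ee_rot: [-3.14, 0.002, -0.129]
wrist_force: [-0.1, 0.3, -0.1]
width: 0.0939
```

Emit:
step_arm(increments="0 2 -4 0 0 0; 0 3 -4 0 0 0; 2 4 0 0 0 0; 2 4 0 0 0 0; 2 4 0 0 0 0")

```text
time: 9.2
tool_pos: [0.5479, -0.0283, 0.2932]
ee_rot: [3.142, -0.002, -0.128]
wrist_force: [0.4, 0.2, -0.9]
width: 0.0938
```

Emit:
step_arm(increments="3 0 0 0 0 0; 3 0 0 0 0 0; 0 0 0 0 0 0; 0 0 0 0 0 0; 0 0 0 0 0 0")

```text
time: 9.7
tool_pos: [0.6062, -0.0341, 0.293]
ee_rot: [3.142, -0.0, -0.129]
wrist_force: [-0.2, -0.1, -0.5]
width: 0.0944
```

```bash
python3 - <<'E'
from go import *
t=snapshot("top")[:,:,::-1].copy(); w=snapshot("wrist")[:,:,::-1].copy()
print(tv((-50,-60,300))); o=get_obs(); C=cam("wrist",o)
print("blue",blob(w,105,130)[0],"orange",blob(w,4,16,170,60)[0]); print("exp grip top",[proj(C,W((a,b,211))).round(1).tolist() for a,b in((-65,-75),(-65,-45),(-35,-45),(-35,-75))])
cv2.imwrite("pics/w3.png",np.hstack([cv2.resize(w,(400,300)),cv2.resize(t[90:220,170:310],(400,300),interpolation=cv2.INTER_CUBIC)])); cv2.imwrite("pics/w3full.png",w)
E
```

```text
t 9.8 TCP vent [-76.7 -59.2 293.6] rpy [ 3.141e+00 -1.000e-03 -1.280e-01] F [-0.7  0.2 -0.5] w 0.0939 j [-0.15  0.22  1.05 -0.    1.87  1.55]
[ 2.68  0.09 -0.64]
blue [([237, 144, 36, 41, 1422], [254.5, 164.1])] orange [([97, 169, 30, 10, 182], [115.1, 174.4]), ([98, 190, 25, 11, 102], [110.2, 193.6])]
exp grip top [[271.0, 183.4], [234.6, 183.2], [234.3, 146.8], [271.7, 147.0]]
```

View pics/w3.png

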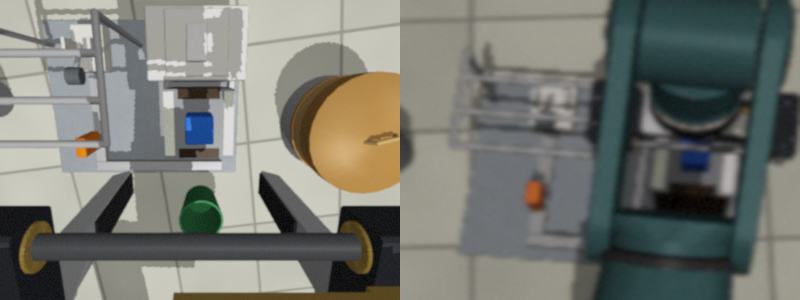

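Emit:
step_arm(increments="1.5 0.1 1 0 0 0.003; 1.4 0.1 2 0 0 0; 0 0 3 0 0 0; 0 0 3 0 0 0; 0 0 2 0 0 0")

```text
time: 10.3
tool_pos: [0.6339, -0.0398, 0.1807]
ee_rot: [3.142, 0.002, -0.132]
wrist_force: [0.9, -0.0, 0.4]
width: 0.0936
```

Emit:
step_arm(increments="0 0 1.1 0 0 0; 0 0 0 0 0 0; 0 0 0 0 0 0")

```text
time: 10.6
tool_pos: [0.6357, -0.0403, 0.1731]
ee_rot: [3.141, -0.002, -0.132]
wrist_force: [1.0, -0.5, -0.9]
width: 0.0941
```

```bash
python3 - <<'E'
from go import *
w=snapshot("wrist")[:,:,::-1].copy()
print(tv((-48,-61,172))); o=get_obs(); C=cam("wrist",o)
print("blue",blob(w,105,130)[0]); print("exp grip top",[proj(C,W((a,b,211))).round(1).tolist() for a,b in((-65,-75),(-65,-45),(-35,-45),(-35,-75))])
cv2.imwrite("pics/w4.png",w)
E
```

```text
t 10.65 TCP vent [-46.3 -61.5 173.8] rpy [ 3.141 -0.004 -0.132] F [-0.1  0.8 -0.2] w 0.0942 j [-0.15  0.29  1.2  -0.    1.65  1.55]
[-0.17 -0.05  0.18]
blue [([222, 217, 63, 82, 4830], [252.9, 258.7])]
exp grip top [[280.0, 298.5], [219.2, 298.5], [217.7, 241.9], [281.5, 241.9]]
```

View pics/w4.png

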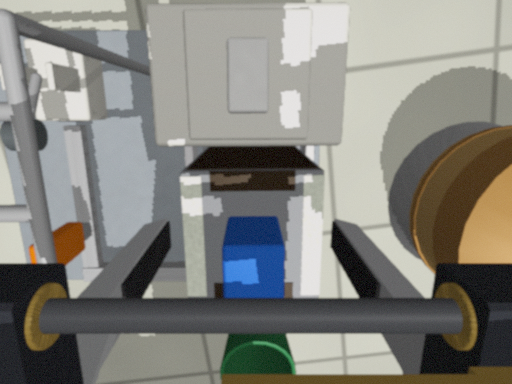

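Emit:
step_arm(increments="-0.3 0 0 0 0 0; 0 0 0 0 0 0; 0 0 0 0 0 0; 0 0 0 0 0 0; 0 0 0 0 0 0", claw=1)

```text
time: 11.15
tool_pos: [0.6324, -0.04, 0.1716]
ee_rot: [3.141, -0.0, -0.132]
wrist_force: [0.2, 0.8, -0.7]
width: 0.0573
```

Emit:
step_arm(increments="0 0 0 0 0 0; 0 0 0 0 0 0; 0 0 0 0 0 0; 0 0 0 0 0 0; 0 0 0 0 0 0")

```text
time: 11.65
tool_pos: [0.6323, -0.0402, 0.1714]
ee_rot: [3.141, 0.0, -0.132]
wrist_force: [-1.3, -0.3, -1.0]
width: 0.0299
```

```bash
python3 go.py -50 -60 172
```

```text
t 11.65 TCP vent [-50.  -61.8 171.4] rpy [ 3.141  0.    -0.132] F [-1.3 -0.3 -1. ] w 0.0299 j [-0.15  0.28  1.21 -0.    1.65  1.55]
cm tool: [ 0.   -0.18 -0.06]
```

Emit:
step_arm(increments="0 0 -0.5 0 0 0; 0 0 -1.5 0 0 0; 0 0 -2 0 0 0; 0 0 -2 0 0 0; 0 0 -2 0 0 0")

```text
time: 12.15
tool_pos: [0.6323, -0.0398, 0.2532]
ee_rot: [-3.141, -0.0, -0.132]
wrist_force: [-0.2, -0.2, -3.5]
width: 0.0298
```

Emit:
step_arm(increments="0 0 -1 0 0 0; -2 0 0 0 0 0; -2 0 0 0 0 0; -1 0 0 0 0 0; 0 0 0 0 0 0")

```text
time: 12.65
tool_pos: [0.5821, -0.0331, 0.2622]
ee_rot: [3.142, -0.001, -0.132]
wrist_force: [-0.6, -0.8, -3.3]
width: 0.0299
```

```bash
python3 - <<'E'
from go import *
w=snapshot("wrist")[:,:,::-1].copy()
s=snapshot("side")[:,:,::-1].copy()
print(tv((-100,-61.8,261)))
print("blue",blob(w,105,130)[0]); cv2.imwrite("pics/w5f.png",w); cv2.imwrite("pics/s5f.png",s)
cv2.imwrite("pics/w5.png",np.hstack([cv2.resize(w,(400,300)),cv2.resize(s[90:270,140:380],(400,300),interpolation=cv2.INTER_CUBIC)]))
E
```

```text
t 12.75 TCP vent [-99.6 -61.6 261.6] rpy [ 3.142e+00 -1.000e-03 -1.320e-01] F [-0.   0.  -3.6] w 0.0299 j [-0.15  0.16  1.18 -0.    1.8   1.55]
[-0.04  0.02  0.06]
blue [([218, 212, 66, 87, 5314], [250.3, 255.7])]
```

View pics/w5.png

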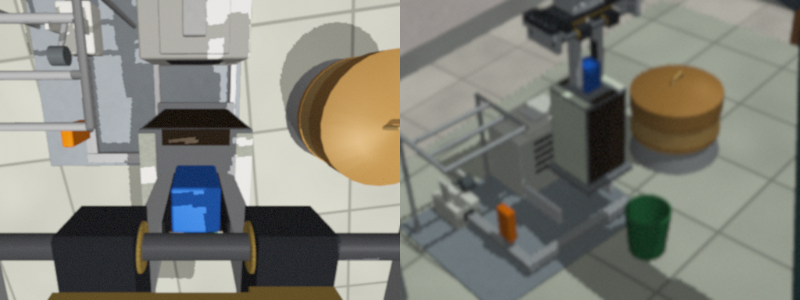

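Emit:
step_arm(increments="0 0 0 0 0 -0.13; 0 0 0 0 0 -0.13; 0 0 0 0 0 -0.13; 0 0 0 0 0 -0.13; 0 0 0 0 0 -0.13")

```text
time: 13.25
tool_pos: [0.5836, -0.0335, 0.2609]
ee_rot: [-3.141, 0.0, 0.523]
wrist_force: [0.2, 0.6, -3.4]
width: 0.0299
```

Emit:
step_arm(increments="0 0 0 0 0 -0.13; 0 0 0 0 0 -0.13; 0 0 0 0 0 -0.13; 0 0 0 0 0 -0.13; 0 0 0 0 0 -0.13")

```text
time: 13.75
tool_pos: [0.5836, -0.0335, 0.2609]
ee_rot: [-3.141, 0.0, 1.173]
wrist_force: [0.0, 0.2, -1.6]
width: 0.03
```

Emit:
step_arm(increments="0 0 0 0 0 -0.13; 0 0 0 0 0 -0.14; 0 0 0 0 0 0; 0 0 0 0 0 0")

```text
time: 14.15
tool_pos: [0.5833, -0.0335, 0.2611]
ee_rot: [-3.141, 0.0, 1.435]
wrist_force: [-0.4, 0.5, -3.1]
width: 0.0303
```

```bash
python3 - <<'E'
from go import *
w=snapshot("wrist")[:,:,::-1].copy()
t=snapshot("top")[:,:,::-1].copy();s=snapshot("side")[:,:,::-1].copy()
print(tv((-100,-60,261)))
print("blue",blob(w,105,130)[0]); cv2.imwrite("pics/t6f.png",t); cv2.imwrite("pics/s6f.png",s)
cv2.imwrite("pics/w6.png",np.hstack([cv2.resize(w,(440,330)),cv2.resize(s[90:270,180:340],(300,330),interpolation=cv2.INTER_CUBIC)]))
cv2.imwrite("pics/w6f.png",w)
E
```

```text
t 14.3 TCP vent [-99.8 -61.6 261.4] rpy [-3.141  0.     1.436] F [ 0.6 -0.2 -3.3] w 0.03 j [-0.15  0.16  1.18 -0.    1.8  -0.02]
[ 0.16 -0.02  0.04]
blue [([217, 212, 67, 85, 5227], [250.4, 255.2])]
```

View pics/w6.png

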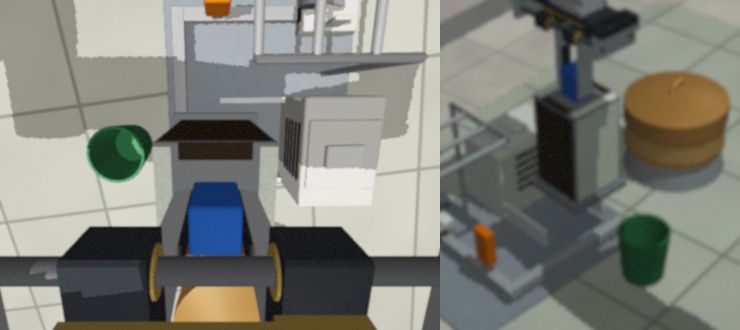

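```bash
python3 - <<'E'
from go import *
g=cv2.cvtColor(cv2.imread("pics/w6f.png"),cv2.COLOR_BGR2GRAY).astype(int)
print("block rows130-215",g[130:216,245:256].mean(1).astype(int).tolist())
for a in(265,285,305): print("cheek rows105-130 @",a,g[105:131,a:a+10].mean(1).astype(int).tolist())
g=cv2.cvtColor(cv2.imread("pics/w5f.png"),cv2.COLOR_BGR2GRAY).astype(int)
print("w5 block rows130-215",g[130:216,245:256].mean(1).astype(int).tolist())
E
```

```text
block rows130-215 [102, 94, 103, 108, 110, 109, 110, 109, 99, 71, 37, 19, 21, 21, 17, 20, 20, 19, 18, 17, 20, 19, 22, 18, 20, 20, 18, 19, 17, 19, 21, 19, 25, 43, 54, 51, 38, 34, 34, 36, 32, 35, 35, 35, 34, 31, 33, 35, 32, 34, 35, 34, 34, 33, 36, 57, 86, 103, 109, 110, 109, 109, 109, 109, 109, 109, 109, 109, 110, 109, 109, 109, 109, 109, 109, 108, 110, 109, 110, 110, 104, 85, 60, 45, 43, 44]
cheek rows105-130 @ 265 [120, 120, 120, 119, 120, 119, 119, 122, 139, 164, 173, 174, 173, 171, 160, 134, 119, 117, 118, 118, 117, 118, 118, 119, 114, 104]
cheek rows105-130 @ 285 [118, 119, 118, 119, 120, 120, 118, 125, 144, 166, 174, 175, 175, 172, 163, 139, 121, 119, 121, 120, 119, 119, 120, 119, 116, 105]
cheek rows105-130 @ 305 [122, 122, 121, 121, 122, 121, 121, 132, 157, 171, 176, 176, 174, 168, 152, 133, 121, 120, 120, 120, 119, 120, 120, 120, 119, 120]
w5 block rows130-215 [105, 99, 104, 109, 110, 109, 109, 110, 100, 73, 38, 22, 19, 19, 24, 20, 21, 19, 24, 16, 18, 21, 21, 20, 21, 18, 20, 20, 23, 16, 22, 20, 27, 44, 56, 53, 40, 35, 33, 34, 34, 34, 35, 34, 37, 49, 57, 63, 71, 81, 85, 82, 71, 49, 38, 56, 86, 103, 108, 108, 108, 107, 108, 109, 107, 108, 107, 108, 108, 107, 107, 107, 107, 108, 108, 107, 107, 107, 108, 108, 102, 85, 62, 49, 47, 48]
```

```bash
python3 - <<'E'
from go import *
T=calibration("wrist"); K,M=T["camera_matrix"],T["tool_from_camera"]
def X(uv,z):
    d=M[:3,:3]@np.array([(uv[0]-K[0,2])/K[0,0],-(uv[1]-K[1,2])/K[1,1],-1]); e=M[:3,3]; return ((e+d*(z-e[2])/d[2])*1000).round(1)
print("body top edge (42)",X((250,162.7),.0054),"strip end",X((250,185),.0054),"foot outer edge (50)",X((250,130.8),.1554),"foot/body junction(42)",X((250,139.2),.1554))
zc=.2614-.036
print("cheek inner (vent y -5)",[X((c,120.2),zc) for c in(270,290)],"outer",X((290,112.8),zc))
g=cv2.cvtColor(cv2.imread("pics/w6f.png"),cv2.COLOR_BGR2GRAY).astype(int)
print(g[170,190:330:1].tolist())
E
```

```text
body top edge (42) [42.2  0.7  5.4] strip end [29.1  0.7  5.4] foot outer edge (50) [ 49.5   0.6 155.4] foot/body junction(42) [ 41.1   0.6 155.4]
cheek inner (vent y -5) [array([ 57.2,  24.8, 225.4]), array([ 57.2,  49.1, 225.4])] outer [ 66.   48.8 225.4]
[132, 132, 135, 134, 135, 134, 132, 127, 119, 112, 110, 106, 109, 109, 110, 107, 93, 66, 35, 31, 41, 33, 29, 31, 35, 29, 36, 34, 37, 41, 34, 26, 30, 36, 34, 34, 36, 32, 32, 34, 35, 36, 23, 45, 33, 30, 44, 33, 34, 36, 35, 37, 37, 36, 35, 32, 37, 28, 38, 32, 34, 33, 29, 31, 33, 28, 31, 27, 25, 31, 39, 31, 38, 32, 34, 34, 27, 32, 37, 31, 35, 38, 33, 36, 31, 29, 39, 35, 36, 30, 31, 39, 43, 39, 36, 33, 35, 38, 37, 31, 36, 34, 33, 52, 78, 101, 107, 110, 109, 108, 110, 107, 112, 124, 137, 137, 141, 139, 140, 140, 140, 139, 137, 137, 141, 141, 139, 142, 140, 138, 139, 139, 140, 134, 122, 105, 91, 91, 95, 93]
```

Emit:
step_arm(increments="0.24 1.6 0 0 0 0; 0 1.6 0 0 0 0; 0 1.55 0 0 0 0; 0 0 0 0 0 0; 0 0 0 0 0 0")

```text
time: 14.8
tool_pos: [0.6301, -0.0373, 0.2611]
ee_rot: [-3.141, 0.0, 1.437]
wrist_force: [0.1, -0.5, -3.0]
width: 0.0297
```

Emit:
step_arm(increments="0 0 1 0 0 0; 0 0 1.5 0 0 0; 0 0 1 0 0 0; 0 0 0.8 0 0 0; 0 0 0 0 0 0")

```text
time: 15.3
tool_pos: [0.6291, -0.0371, 0.2166]
ee_rot: [-3.138, 0.0, 1.438]
wrist_force: [-0.4, 0.1, -3.4]
width: 0.0298
```

```bash
python3 - <<'E'
from go import *
w=snapshot("wrist")[:,:,::-1].copy(); print(tv((-52,-59.2,171.4)))
cv2.imwrite("pics/w7f.png",w); g=cv2.cvtColor(w,cv2.COLOR_BGR2GRAY).astype(int)
for a in(215,250,285): print(g[95:170,a:a+8].mean(1).astype(int).tolist())
cv2.imwrite("pics/w7.png",cv2.resize(w[70:220,130:370],None,fx=3.2,fy=3.2,interpolation=cv2.INTER_CUBIC))
E
```

```text
t 15.35 TCP vent [-53.  -59.2 217.7] rpy [-3.14   0.     1.438] F [ 0.2 -0.  -2.1] w 0.0299 j [-0.15  0.27  1.14 -0.    1.74 -0.02]
[0.   0.11 4.63]
[116, 117, 117, 116, 117, 116, 117, 116, 116, 116, 115, 116, 116, 115, 116, 116, 116, 116, 117, 115, 114, 126, 152, 166, 168, 169, 169, 168, 157, 130, 116, 115, 115, 114, 112, 100, 91, 101, 107, 107, 110, 108, 108, 100, 70, 35, 19, 21, 17, 19, 22, 19, 18, 17, 19, 17, 17, 21, 20, 21, 18, 19, 20, 21, 15, 19, 20, 27, 41, 52, 51, 38, 35, 33, 34]
[120, 119, 118, 118, 119, 118, 116, 118, 119, 118, 117, 117, 117, 118, 117, 117, 117, 117, 117, 116, 117, 134, 161, 172, 174, 173, 172, 171, 161, 138, 120, 117, 117, 117, 115, 103, 95, 102, 108, 108, 108, 109, 108, 99, 69, 37, 20, 19, 18, 19, 20, 22, 21, 16, 20, 18, 19, 20, 19, 22, 19, 19, 17, 20, 19, 19, 22, 30, 41, 51, 45, 35, 33, 32, 33]
[117, 119, 118, 118, 118, 119, 119, 119, 119, 119, 119, 120, 120, 121, 120, 120, 120, 120, 119, 118, 120, 142, 166, 175, 175, 174, 173, 166, 150, 131, 119, 118, 118, 118, 116, 104, 97, 102, 108, 108, 108, 108, 108, 100, 77, 46, 28, 19, 15, 18, 20, 18, 18, 19, 19, 21, 21, 17, 19, 19, 18, 21, 19, 17, 21, 19, 20, 27, 46, 51, 47, 37, 35, 33, 33]
```

View pics/w7.png

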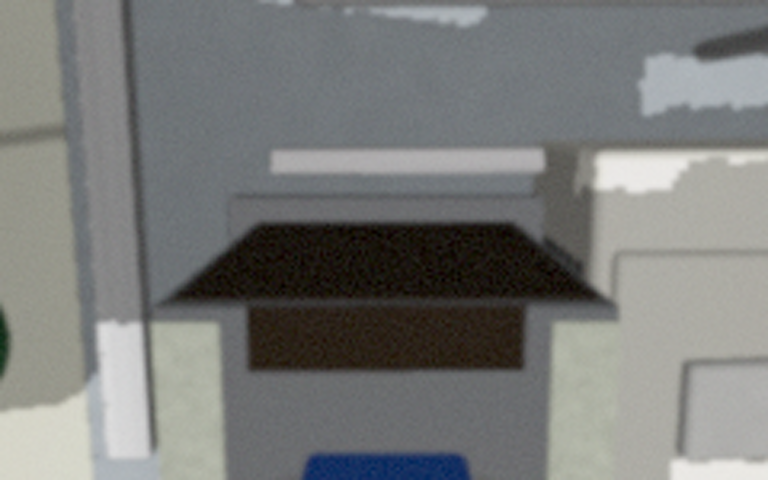

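```bash
python3 - <<'E'
from go import *
T=calibration("wrist"); K,M=T["camera_matrix"],T["tool_from_camera"]
def X(uv,z):
    d=M[:3,:3]@np.array([(uv[0]-K[0,2])/K[0,0],-(uv[1]-K[1,2])/K[1,1],-1]); e=M[:3,3]; return ((e+d*(z-e[2])/d[2])*1000).round(1)
w=cv2.cvtColor(cv2.imread("pics/w7f.png"),cv2.COLOR_BGR2GRAY).astype(int)
print(w[118:123,205:225].mean(0).astype(int).tolist(),w[118:123,290:310].mean(0).astype(int).tolist()); print(w[133:138,195:210].mean(0).astype(int).tolist(),w[133:138,292:310].mean(0).astype(int).tolist())
print("cheek",X((250,124.2),.1817),X((214.7,120),.1817),X((300.3,120),.1817)); print("foot",X((250,130.6),.1554),X((202,134),.1554),X((299.5,134),.1554))
E
```

```text
[113, 115, 114, 114, 114, 114, 115, 114, 115, 134, 158, 168, 168, 170, 170, 170, 169, 170, 170, 169] [171, 173, 172, 171, 172, 172, 172, 173, 170, 157, 121, 93, 90, 91, 91, 92, 91, 91, 92, 95]
[114, 114, 113, 115, 112, 108, 101, 106, 108, 107, 106, 106, 108, 107, 108] [107, 109, 109, 109, 107, 107, 108, 103, 96, 90, 92, 91, 91, 91, 91, 91, 91, 90]
cheek [ 54.7   0.6 181.7] [ 59.2 -37.7 181.7] [ 59.2  55.  181.7]
foot [ 49.7   0.6 155.4] [ 46.3 -48.1 155.4] [ 46.3  50.8 155.4]
```

Emit:
step_arm(increments="0 0.2 1 0 0 0; 0 0 1 0 0 0; 0 0 1 0 0 0; 0 0 0.8 0 0 0; 0 0 0.4 0 0 0")

```text
time: 15.85
tool_pos: [0.632, -0.0376, 0.1748]
ee_rot: [-3.14, 0.0, 1.438]
wrist_force: [-0.5, -0.0, -2.8]
width: 0.0297
```

Emit:
step_arm(increments="0 0 0 0 0 0; 0 0 0 0 0 0")

```text
time: 16.05
tool_pos: [0.632, -0.0376, 0.1764]
ee_rot: [-3.141, 0.0, 1.438]
wrist_force: [-1.2, 0.4, -3.1]
width: 0.0297
```

```bash
python3 go.py -51 -59.2 171.4
```

```text
t 16.05 TCP vent [-50.6 -59.3 176.4] rpy [-3.141  0.     1.438] F [-1.2  0.4 -3.1] w 0.0297 j [-0.15  0.28  1.2  -0.    1.66 -0.02]
cm tool: [ 0.01 -0.04  0.5 ]
```

Emit:
step_arm(increments="0 0 0.1 0 0 0; 0 0 0.1 0 0 0; 0 0 0.1 0 0 0; 0 0 0.1 0 0 0; 0 0 0 0 0 0")

```text
time: 16.55
tool_pos: [0.6321, -0.0375, 0.1724]
ee_rot: [-3.141, 0.0, 1.438]
wrist_force: [-2.5, -0.1, -3.1]
width: 0.0298
```

Emit:
step_arm(increments="0 0 0.04 0 0 0; 0 0 0.04 0 0 0; 0 0 0 0 0 0; 0 0 0 0 0 0")

```text
time: 16.95
tool_pos: [0.6321, -0.0375, 0.1717]
ee_rot: [-3.141, 0.0, 1.438]
wrist_force: [-2.8, 0.4, -1.9]
width: 0.0297
```

Emit:
step_arm(increments="0 0 0.05 0 0 0; 0 0 0 0 0 0; 0 0 0 0 0 0")

```text
time: 17.25
tool_pos: [0.6321, -0.0375, 0.1715]
ee_rot: [-3.142, 0.0, 1.438]
wrist_force: [-3.0, 0.3, 0.3]
width: 0.0294
```

Emit:
step_arm(increments="0 0 0.04 0 0 0; 0 0 0 0 0 0; 0 0 0 0 0 0")

```text
time: 17.55
tool_pos: [0.6321, -0.0375, 0.1715]
ee_rot: [3.141, 0.0, 1.438]
wrist_force: [-4.4, 0.9, 1.9]
width: 0.03
```

Emit:
step_arm(increments="0 0 0 0 0 0; 0 0 0 0 0 0; 0 0 0 0 0 0; 0 0 0 0 0 0; 0 0 0 0 0 0", claw=-1)

```text
time: 18.05
tool_pos: [0.6326, -0.0377, 0.1709]
ee_rot: [3.141, 0.0, 1.438]
wrist_force: [-0.0, 0.1, 0.4]
width: 0.0665
```

Emit:
step_arm(increments="0 0 0 0 0 0; 0 0 0 0 0 0; 0 0 -1 0 0 0; 0 0 -3 0 0 0; 0 0 -4 0 0 0")

```text
time: 18.55
tool_pos: [0.6311, -0.0374, 0.2497]
ee_rot: [-3.137, 0.0, 1.438]
wrist_force: [0.7, -0.4, -0.2]
width: 0.0939
```

Emit:
step_arm(increments="0 0 -4 0 0 0; 0 0 0 0 0 0; 0 0 0 0 0 0")

```text
time: 18.85
tool_pos: [0.6328, -0.0376, 0.2932]
ee_rot: [3.137, 0.0, 1.438]
wrist_force: [0.9, -0.2, -0.8]
width: 0.0941
```

```bash
python3 - <<'E'
from go import *
w=snapshot("wrist")[:,:,::-1].copy();s=snapshot("side")[:,:,::-1].copy(); print(tv((-51,-59.2,291)))
cv2.imwrite("pics/w8.png",np.hstack([cv2.resize(w,(440,330)),cv2.resize(s[120:270,160:320],(350,330),interpolation=cv2.INTER_CUBIC)]))
E
```

```text
t 18.95 TCP vent [-50.9 -59.2 289.4] rpy [-3.139  0.     1.438] F [0.2 0.2 0.2] w 0.0941 j [-0.15  0.28  0.98 -0.    1.88 -0.02]
[ 0.   -0.01 -0.16]
```

View pics/w8.png

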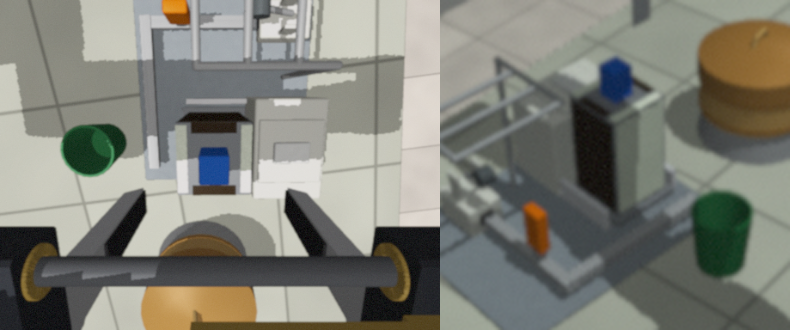

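Emit:
step_arm(increments="0 0 0 0 0 0.13; 0 0 0 0 0 0.13; 0 0 0 0 0 0.13; 0 0 0 0 0 0.13; 0 0 0 0 0 0.13")

```text
time: 19.45
tool_pos: [0.6314, -0.0375, 0.2881]
ee_rot: [-3.138, 0.003, 0.782]
wrist_force: [-0.4, -0.1, -0.1]
width: 0.0941
```

Emit:
step_arm(increments="0 0 0 0 0 0.13; 0 0 0 0 0 0.13; 0 0 0 0 0 0.13; 0 0 0 0 0 0.13; 0 0 0 0 0 0.13")

```text
time: 19.95
tool_pos: [0.6314, -0.0374, 0.2881]
ee_rot: [-3.14, 0.005, 0.132]
wrist_force: [0.4, -0.1, -0.1]
width: 0.094
```

Emit:
step_arm(increments="0 0 0 0 0 0.13; 0 0 0 0 0 0.14; -2.9 -3.4 0 0 0 0; -2.9 -3.4 0 0 0 0; -2.9 -3.4 0 0 0 0")

```text
time: 20.45
tool_pos: [0.5577, 0.0758, 0.2879]
ee_rot: [3.141, 0.005, -0.133]
wrist_force: [0.3, 1.0, 0.2]
width: 0.0941
```

Emit:
step_arm(increments="-2.9 -3.4 0 0 0 0; -2.9 -3.4 0 0 0 0; 0 0 4 0 0 0; 0 0 4 0 0 0; 0 0 0 0 0 0")

```text
time: 20.95
tool_pos: [0.5048, 0.1495, 0.2007]
ee_rot: [3.135, 0.019, -0.131]
wrist_force: [0.2, -0.1, -1.0]
width: 0.0942
```

Emit:
step_arm(increments="0 0 0 0 0.13 0; 0 0 0 0 0.13 0; 0 0 0 0 0.13 0; 0 0 0 0 0.13 0; 0 0 0 0 0.13 0")

```text
time: 21.45
tool_pos: [0.5117, 0.1499, 0.214]
ee_rot: [-3.139, -0.658, -0.135]
wrist_force: [0.1, -0.6, -1.0]
width: 0.0943
```

Emit:
step_arm(increments="0 0 0 0 0 0; 0 0 0 0 0 0; 0 0 0 0 0 0")

```text
time: 21.75
tool_pos: [0.5129, 0.1503, 0.2141]
ee_rot: [-3.139, -0.652, -0.135]
wrist_force: [0.3, 0.3, 0.2]
width: 0.0938
```

```bash
python3 go.py -86.7 109.7 69.5
```

```text
t 21.75 TCP vent [-193.4  111.3  214.1] rpy [-3.139 -0.652 -0.135] F [0.3 0.3 0.2] w 0.0938 j [ 0.37 -0.36  1.89 -0.34  1.05  2.16]
cm tool: [-0.3   0.17 17.97]
```

Emit:
step_arm(increments="-0.3 0.17 3 0 0 0; 0 0 4 0 0 0; 0 0 4 0 0 0; 0 0 3 0 0 0; 0 0 2 0 0 0")

```text
time: 22.25
tool_pos: [0.6072, 0.1347, 0.0807]
ee_rot: [3.141, -0.648, -0.135]
wrist_force: [0.7, 0.2, -0.3]
width: 0.094
```

Emit:
step_arm(increments="0 0 1.3 0 0 0; 0 0 0.7 0 0 0; 0 0 0 0 0 0; 0 0 0 0 0 0; 0 0 0 0 0 0")

```text
time: 22.75
tool_pos: [0.6167, 0.1347, 0.0674]
ee_rot: [-3.141, -0.652, -0.133]
wrist_force: [0.7, -0.8, -0.2]
width: 0.0942
```

```bash
python3 go.py -86.7 109.7 69.5; python3 -c "
from h import *
w=snapshot('wrist')[:,:,::-1].copy(); print(blob(w,4,16,170,60)[0])"
```

```text
t 22.75 TCP vent [-88.4 109.5  67.4] rpy [-3.141 -0.652 -0.133] F [ 0.7 -0.8 -0.2] w 0.0942 j [ 0.25 -0.02  1.91 -0.38  0.66  2.18]
cm tool: [ 0.27 -0.02 -0.06]
[([234, 198, 34, 79, 1104], [248.9, 248.9])]
```

Well centred; grip and push home.

Emit:
step_arm(increments="0.2 0 -0.1 0 0 0; 0 0 0 0 0 0; 0 0 0 0 0 0; 0 0 0 0 0 0; 0 0 0 0 0 0", claw=1)

```text
time: 23.3
tool_pos: [0.6171, 0.1342, 0.0677]
ee_rot: [3.141, -0.65, -0.132]
wrist_force: [-0.3, -0.1, -0.1]
width: 0.0576
```

Emit:
step_arm(increments="0 0 0 0 0 0; 0 0 0 0 0 0; 0 0 0 0 0 0; 0 0 0 0 0 0; 0 0 0 0 0 0")

```text
time: 23.8
tool_pos: [0.6172, 0.1342, 0.0677]
ee_rot: [3.141, -0.65, -0.132]
wrist_force: [0.4, -0.2, -0.2]
width: 0.0171
```

Emit:
step_arm(increments="0 0 0 0 0 0; 0 0 0 0 0 0; 0 0 0 0 0 0")

```text
time: 24.1
tool_pos: [0.6173, 0.1347, 0.0677]
ee_rot: [-3.141, -0.65, -0.132]
wrist_force: [0.4, 2.2, -2.0]
width: 0.016
```

```bash
python3 go.py -41.5 109.7 69.5
```

```text
t 24.1 TCP vent [-87.9 109.6  67.7] rpy [-3.141 -0.65  -0.132] F [ 0.4  2.2 -2. ] w 0.016 j [ 0.25 -0.02  1.91 -0.37  0.67  2.18]
cm tool: [ 3.8  -0.01  2.67]
```

Emit:
step_arm(increments="0.4 0 0.3 0 0 0; 0.4 0 0.3 0 0 0; 0.4 0 0.3 0 0 0; 0.4 0 0.3 0 0 0; 0.4 0 0.3 0 0 0")

```text
time: 24.6
tool_pos: [0.6422, 0.1315, 0.0677]
ee_rot: [-3.141, -0.65, -0.132]
wrist_force: [-1.2, 5.5, -1.2]
width: 0.0156
```

Emit:
step_arm(increments="0.4 0 0.3 0 0 0; 0.4 0 0.3 0 0 0; 0.4 0 0.3 0 0 0; 0.36 0 0.27 0 0 0; 0 0 0 0 0 0")

```text
time: 25.1
tool_pos: [0.662, 0.129, 0.0677]
ee_rot: [-3.14, -0.65, -0.132]
wrist_force: [1.3, 4.4, -1.6]
width: 0.0158
```

Emit:
step_arm(increments="0.08 0 0.06 0 0 0; 0 0 0 0 0 0; 0 0 0 0 0 0")

```text
time: 25.4
tool_pos: [0.662, 0.129, 0.0677]
ee_rot: [-3.141, -0.649, -0.132]
wrist_force: [-4.4, 5.9, -0.1]
width: 0.0155
```

```bash
python3 go.py -42.7 109.7 67.7
```

```text
t 25.4 TCP vent [-42.8 109.8  67.7] rpy [-3.141 -0.649 -0.132] F [-4.4  5.9 -0.1] w 0.0155 j [ 0.21  0.07  1.82 -0.34  0.66  2.13]
cm tool: [0.01 0.01 0.01]
```

Emit:
step_arm(increments="0 0 0 0 0 0; 0 0 0 0 0 0; 0 0 0 0 0 0; 0 0 0 0 0 0; 0 0 0 0 0 0", claw=-1)

```text
time: 25.9
tool_pos: [0.6625, 0.1278, 0.0681]
ee_rot: [3.141, -0.65, -0.132]
wrist_force: [0.2, 0.1, -0.3]
width: 0.052
```

Emit:
step_arm(increments="0 0 0 0 0 0; 0 0 -2 0 0 0; 0 0 -4 0 0 0; 0 0 -4 0 0 0; 0 0 -4 0 0 0")

```text
time: 26.4
tool_pos: [0.5773, 0.1392, 0.1803]
ee_rot: [3.141, -0.65, -0.132]
wrist_force: [0.3, 0.1, 0.1]
width: 0.0916
```

Emit:
step_arm(increments="0 0 -4 0 0 0; 0 0 -4 0 0 0; 0 0 -4 0 0 0; 0 0 0 0 0 0; 0 0 0 0 0 0")

```text
time: 26.9
tool_pos: [0.5063, 0.1493, 0.2762]
ee_rot: [-3.14, -0.652, -0.132]
wrist_force: [0.2, -0.4, -0.6]
width: 0.0941
```

```bash
python3 - <<'E'
from go import *
w=snapshot("wrist")[:,:,::-1].copy();s=snapshot("side")[:,:,::-1].copy();t=snapshot("top")[:,:,::-1].copy(); print(tv((-51,-59.2,291)))
S=cam("side"); 
for n,im in(("s",s),("t",t)): print(n,"blue",blob(im,105,130)[0],"or",blob(im,4,16,190,100,(150,260,120,260))[0],"green",blob(im,55,80,120,20,(230,320,190,260))[0])
print(blob(w,4,16,170,60)[0])
cv2.imwrite("pics/w9.png",np.hstack([cv2.resize(w,(440,330)),cv2.resize(s[120:290,90:340],(360,330),interpolation=cv2.INTER_CUBIC)]))
E
```

```text
t 27.05 TCP vent [-200.   108.6  272.2] rpy [ 3.139 -0.646 -0.131] F [ 0.   0.2 -1.1] w 0.0942 j [ 0.37 -0.38  1.79 -0.32  1.17  2.12]
[13.02 16.77  7.51]
s blue [] or [([188, 205, 10, 21, 85], [194.0, 213.5])] green [([276, 208, 26, 37, 740], [287.9, 224.9])]
t blue [([268, 151, 10, 13, 119], [272.5, 156.5])] or [([217, 159, 4, 6, 18], [218.5, 161.4])] green [([259, 212, 20, 20, 315], [268.6, 221.6])]
[([245, 144, 12, 38, 276], [249.8, 164.9])]
```

View pics/w9.png

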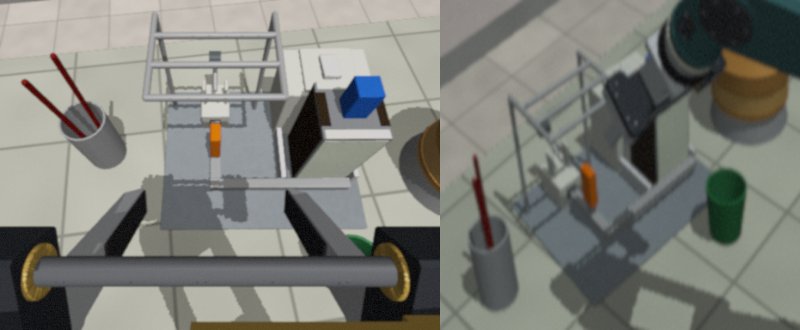

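```bash
python3 -c "
from bench import *
print(close_job(), get_obs()['time'])"
```

```text
the job is handed in; nothing more can be done
the job is handed in; nothing more can be done
```

The filter block now sits in its bay with a white face to the grille, and I handed the job in at about 27 s of the 72 s allowed. The job went in the order you asked:

1. **Pull:** I drew the knob out 45 mm to its outer stop. After release it stayed out and the tumbler had tipped over.
2. **Lift and turn:** I raised the block about 90 mm, drew it about 50 mm off the grille and gave it a quarter turn.
3. **Lower:** I centred it between the cheeks (measured gap 5.0 mm) and let it down until the wrist force showed it resting on the floor, then released it.
4. **Push home:** I pushed the knob in 45 mm until it met its home stop.

- **Knob:** it is back at the same pixel as at the start in the side view, and within 0.2 pixel in the top view.
- **Block:** it stands upright, white face to the robot and so also to the grille. The bar crosses in front of its foot.
- **Surroundings:** the cup is within 0.2 pixel of its start position in both views. The holder stands, with its chopsticks in. The steamer looked in place, but I compared it and the holder by eye only.
- **Gripper:** it is open and clear of everything.
- **Forces:** the highest wrist force I read was about 11 N, with the knob against its outer stop.

Two checks were incomplete:
- **Grip, side view:** the arm hid the blue grip in the last side picture, so only the top and wrist views confirm the block's final position.
- **Clamp bar:** I did not measure its overlap on the foot directly. It follows from the knob being fully home.

My position estimates from the fixed cameras and the wrist camera differed by 2–4 mm. I settled that by measuring the block directly against the cheek before lowering it.

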